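# Tighten the mandrel holder's flange bolts in cross order

### The arm

A 6-joint arm with a two-finger parallel gripper is mounted at the origin on the work surface. World frame = base frame: x ahead of the robot, y to its left, z up, the work surface at z = 0. Lengths are in mm, angles in rad, forces in N, time in s.
With the tool pointing down it reaches from about 275 to 1000 mm from the base axis. Payload 8.4 kg.
Tool frame: the origin (TCP) lies at the very end of the fingers, on their centre line; the grasp point (between the pads) lies 19 mm behind it (r.pinch_z is the distance from the TCP to the grasp point, in mm); z points along the fingers, y is the line along which they close (so a half turn about z gives the same grasp; the last joint's range is limited). The gripper opens to 85 mm and grips with 20 to 120 N. Pads are 22 mm wide; open, the fingers measure 114 mm over their backs; the gripper's body (76 mm by 85 mm) begins 54 mm behind the grasp point. The pads swing forward as they close: fully open they stand 13 mm farther back than shut.
Start: joints at [-1.298, 0.353, 1.633, -0, 1.155, -0.002], TCP at [169.595, -601.553, 231.281] pointing down, gripper open.
Joint ranges: [-2.63, 2.63], [-0.92, 2.1], [0.06, 2.66], [-1.3, 4.44], [0, 2.69], [-3.02, 3.02]. Speed limits (rad/s): [2.22, 2.22, 2.79, 3.14, 3.14, 3.14].

### API

Orientations are given as [roll, pitch, yaw] about the fixed x, y, z axes, in that order (R = Rz(yaw) Ry(pitch) Rx(roll)).
In Python, from rig import r gives the robot as it stands.
- The arm moves only by the tool carry_out, never from a script. Its argument "series" is a list of rows, each a list of 7 numbers: the turn, a rotation vector about the tool's x, y, z as a fraction of full scale, then the shift along the tool's x, y, z as a fraction of full scale, then the gripper command: -1 is fully open, 1 is shut, values between are in proportion. A call has 1 to 8 rows; each row is the pose to reach, as a shift and turn from the pose commanded when the call began, along the tool's axes at that moment, turning the shorter way round; what a row does not reach only later rows make up. Full scale, the value 1, is 0.25 m for a shift and pi rad for a turn. A row lasts 1/8 s, in which the tool goes at most 62.5 mm and 10.7 degrees, less where a joint would pass 70% of its speed; a pose out of reach is approached as far as the arm can. A call with a number of a shift or a turn outside -1 to 1 is refused whole. A call with a gripper value outside its range is refused whole. The fingers move at their own pace and stop on an object; "force" is the grip in N (left out, the last holds). Time passes only in rows, so rows that repeat a pose let the fingers close. It gives the time, the measured TCP pose, the force, the opening and the grip force at its end, in the units of the state.
- r.sense(): the state, without advancing time (a new reading comes with each control period).
- r.grab_frame(name): name is "side" or "top" or "wrist"; returns the picture (400x640x3 uint8, red, green, blue); there is no depth.
- r.get_calibration(name): a dict with "K" (3x3 intrinsics, pixels), "pose" (4x4, takes a point from camera to world coordinates). Camera axes: x right, y up, looking along -z (the intrinsics and any distortion apply to the point x, -y, -z); pixel columns grow to the right and rows downward; lengths in mm; the calibration is good to about 2 mm. The wrist camera is an equidistant fisheye: a pixel r from the principal point sees the ray r / f radians off the axis. A picture is of the moment at which its call begins: read the wrist's pose just before it. get_calibration takes no time and is no camera call; for the wrist camera it gives the pose at the moment of the call.
- r.sign_off(): hands the job in; it is judged then, once.
Trained networks look in the newest picture that a camera, given by its name, has taken for a name from the list of things; names that differ only in an ending like _2 or _b are one class to them, and where a whole thing is asked for, a point or a joint stands for the part that bears it (a point fixed in the world has none). Each returns a list of dicts, best first, with "score" (0 to 1); they miss things now and then, are a little off and sometimes report something else, mostly with a low value. They report only what shows in the picture. A call takes as long as a camera call. They do not tell look-alikes from the thing itself.
- r.silhouettes(camera, label): "region" (400x640 bool, what is visible of it) and "position" ([row, column] in pixels, amid what is visible of it).
The state is a dict: "clock": time; "qpos": joint angles; "qvel": joint speeds; "joint_efforts": joint torques, N m; "eef_pos": TCP position; "tcp_rot": TCP orientation; "contact_force": force on the tool from outside, world axes, zero at the start; "wrist_torque": the same for the moment, N m; "opening": opening from 0.0 (shut) to 1.0 (fully open); "grasp_force": force on a finger pad.
Only numpy, scipy, OpenCV 4.12 (cv2) and the standard library are available. Lean on these libraries where they do the work, as an engineer would, in place of code of your own. Each camera call takes 0.05 s, during which the arm holds its last target. There are 200 camera calls.

### The job

Take the T-handle key from its wooden stand and use it to tighten (clockwise) the four flat-headed bolts of the round mandrel holder in cross order, always going to the opposite bolt after the first of a pair, and in two passes: first every bolt about 40 degrees further, then every bolt until it comes up firm, feeling for the stop and not forcing it further. Finally stand the key back in the stand's pocket and let go; turn the bolts only with the key and leave the other things on the bench alone.

Things in the scene. Friction and masses are not known exactly. Their poses are not given: they have to be found in the camera images.
- flange: Mandrel holder fixed to the bench: round dark steel flange, 180 mm across, 12 mm thick, with a hollow boss in the middle (48 mm across, 28 mm high above the bench). Origin: centre of its underside, z up. Bolts 1 to 4 stand 64 mm from its centre at 45, 135, 225, 315 degrees from its x axis, anticlockwise from above (1 opposite 3, 2 opposite 4), on brass washers 42 mm across, tops 14 mm above the bench.
- bolt1 (a joint): Rotation of bolt1 in rad: grows as the bolt is tightened (turned clockwise seen from above). Starts between 0.02 and 0.20. Friction of about 0.10 N m holds it where it is left; at 1.30 it comes up firm against its stop. It only turns, it does not sink.
- give1 (a joint): Elastic give of the seat under bolt1 in rad, clockwise from above, 0 at rest, springs back: 1.8 N m per rad. Reads about 0.06 while the bolt is being turned, and grows further only once the bolt is on its stop and the key still turns (0.12 is firmly tight, beyond 0.30 is forced). The bolt's joint is measured against this seat.
- bolt1_top (a point): Centre of the top of bolt1: its head is a flat upright steel tang, 30 mm long (along x), 10 mm wide (along y) and 20 mm high, top 34 mm above the bench; its upper 8 mm taper to 24 x 4 mm as a lead. z up; x and y turn with the bolt and are parallel to the flange's when the joint reads 0.
- bolt2 (a joint): Rotation of bolt2 in rad: grows as the bolt is tightened (turned clockwise seen from above). Starts between 0.02 and 0.20. Friction of about 0.10 N m holds it where it is left; at 1.30 it comes up firm against its stop. It only turns, it does not sink.
- give2 (a joint): Elastic give of the seat under bolt2 in rad, clockwise from above, 0 at rest, springs back: 1.8 N m per rad. Reads about 0.06 while the bolt is being turned, and grows further only once the bolt is on its stop and the key still turns (0.12 is firmly tight, beyond 0.30 is forced). The bolt's joint is measured against this seat.
- bolt2_top (a point): Centre of the top of bolt2: its head is a flat upright steel tang, 30 mm long (along x), 10 mm wide (along y) and 20 mm high, top 34 mm above the bench; its upper 8 mm taper to 24 x 4 mm as a lead. z up; x and y turn with the bolt and are parallel to the flange's when the joint reads 0.
- bolt3 (a joint): Rotation of bolt3 in rad: grows as the bolt is tightened (turned clockwise seen from above). Starts between 0.02 and 0.20. Friction of about 0.10 N m holds it where it is left; at 1.30 it comes up firm against its stop. It only turns, it does not sink.
- give3 (a joint): Elastic give of the seat under bolt3 in rad, clockwise from above, 0 at rest, springs back: 1.8 N m per rad. Reads about 0.06 while the bolt is being turned, and grows further only once the bolt is on its stop and the key still turns (0.12 is firmly tight, beyond 0.30 is forced). The bolt's joint is measured against this seat.
- bolt3_top (a point): Centre of the top of bolt3: its head is a flat upright steel tang, 30 mm long (along x), 10 mm wide (along y) and 20 mm high, top 34 mm above the bench; its upper 8 mm taper to 24 x 4 mm as a lead. z up; x and y turn with the bolt and are parallel to the flange's when the joint reads 0.
- bolt4 (a joint): Rotation of bolt4 in rad: grows as the bolt is tightened (turned clockwise seen from above). Starts between 0.02 and 0.20. Friction of about 0.10 N m holds it where it is left; at 1.30 it comes up firm against its stop. It only turns, it does not sink.
- give4 (a joint): Elastic give of the seat under bolt4 in rad, clockwise from above, 0 at rest, springs back: 1.8 N m per rad. Reads about 0.06 while the bolt is being turned, and grows further only once the bolt is on its stop and the key still turns (0.12 is firmly tight, beyond 0.30 is forced). The bolt's joint is measured against this seat.
- bolt4_top (a point): Centre of the top of bolt4: its head is a flat upright steel tang, 30 mm long (along x), 10 mm wide (along y) and 20 mm high, top 34 mm above the bench; its upper 8 mm taper to 24 x 4 mm as a lead. z up; x and y turn with the bolt and are parallel to the flange's when the joint reads 0.
- key: Loose steel T-handle key, 88 mm tall, about 0.36 kg, starts standing in the stand. Origin: centre of the underside of its foot, z up. The foot is 42 (x) x 22 (y) mm and 28 mm high, with a slot socket open downward, 34 (x) x 14 (y) mm, 22 mm deep, that fits over a bolt's tang either way round with 2 mm to spare all round (about 8 degrees of slack either way). Fully on, the foot is at the washer, 14 mm above the bench.
- key_bar (a point): Middle of the key's T bar, 78 mm above the key's origin, where it is gripped; a grip of 50 to 60 N holds it well, over 100 N makes it chatter in use. The bar lies along the key's x (as the slot does): 74 long, 14 wide (along y), 20 mm high, from 68 to 88 mm above the origin. The shaft below it is round, 13 mm across.
- stand: Dark wooden block 90 x 90 x 35 mm fixed to the bench, with an oblong pocket in the middle of its top for the key's foot: about 49 (x) x 29 (y) mm, 25 mm deep, its floor 10 mm above the bench. Origin: centre of its underside, z up.
- jar: Bystander: amber glass jar with a brass cap, 52 mm across, 65 mm high, origin at the centre of its underside. Stands on the other side of the flange from the stand. Leave alone.
- screwdriver: Bystander: screwdriver lying beyond the flange. Leave alone.
- joint_tube: Bystander: short dark wooden clarinet joint, 34 mm across, 72 mm high, standing beyond the flange. Origin at the centre of its underside. Leave alone.
Mind the look-alikes: they are no part of the job. Of the things like the key, leave any that is orange; of the rest the larger one is meant.

How it is judged:
By the outcome, as a careful person would: the job done as asked, in the order asked, and still so for the second after the job is handed in, with the robot touching nothing.
It also fails if it takes over 72 s, if anything falls off the work surface, if the arm or the gripper's body presses on something with over 40 N, if the wrist force passes 120 N, or if a joint passes its speed limit or range.

## Working session

There is one attempt and no reset: what is moved stays moved. The work goes in short steps, Python scripts to look and compute and a tool call to move; the robot and the scene stay as the last step left them, time stands still between calls to the robot, and variables do not carry over. Pictures are saved under pics/ and viewed, at most 10 in all, crops included, and the job is handed in when it is done.

Besides the shell and the picture viewer there is one more tool, called after "Call:" as a command line: name --pt "numbers of a row" for each row, then --argument value for the rest. carry_out: Moves the arm, as the interface text tells. Its arguments: {"type":"object","properties":{"series":{"type":"array"},"force":{"type":"number"}},"required":["series"]}

```bash
ls; mkdir -p pics
python3 - <<'E'
from rig import r
import cv2,numpy as np
s=r.sense();print(s)
for n in("top","side"):
    im=r.grab_frame(n);cv2.imwrite(f"pics/{n}0.png",im[:,:,::-1])
    c=r.get_calibration(n);print(n,c["K"],np.round(c["pose"],3), c.keys())
    for l in("key","stand","flange","bolt1","jar"):
        for d in r.silhouettes(n,l):
            print(n,l,round(d["score"],2),np.round(d["position"]),d["region"].sum())
E
```

```text
pics
{'clock': 0.0, 'qpos': array([-1.29838372e+00,  3.53633257e-01,  1.63414034e+00, -4.99402302e-05,
        1.15519810e+00, -2.40086370e-03]), 'qvel': array([-0.00087378, -0.0005456 ,  0.0005993 ,  0.00013386, -0.0016206 ,
        0.00113205]), 'joint_efforts': array([-3.39430124e-03, -6.05254269e+01, -3.42069268e+01, -2.40308345e-04,
        9.33509757e-03, -3.48986623e-05]), 'eef_pos': array([ 169.46034732, -601.09109523,  230.56832705]), 'tcp_rot': array([-3.14021350e+00,  4.23501860e-05,  2.74833697e-01]), 'contact_force': array([-0.33612761,  0.36686489,  0.372182  ]), 'wrist_torque': array([ 0.04369446, -0.00037141,  0.01359635]), 'grasp_force': 0.0, 'opening': 1.001556745193562}
top [[376.16196062   0.         326.12597328]
 [  0.         376.16196062 196.92415685]
 [  0.           0.           1.        ]] [[ 2.800000e-02  9.820000e-01 -1.860000e-01  3.352180e+02]
 [-1.000000e+00  2.600000e-02 -1.200000e-02 -3.374900e+01]
 [-7.000000e-03  1.870000e-01  9.820000e-01  1.013855e+03]
 [ 0.000000e+00  0.000000e+00  0.000000e+00  1.000000e+00]] dict_keys(['K', 'pose'])
top key 0
[... 281 characters left out ...]
3. 337.] 24
side [[389.89124421   0.         321.08860212]
 [  0.         389.89124421 200.56943583]
 [  0.           0.           1.        ]] [[ 9.59000e-01  1.47000e-01 -2.43000e-01  3.29037e+02]
 [-2.84000e-01  4.67000e-01 -8.38000e-01 -7.20244e+02]
 [-9.00000e-03  8.72000e-01  4.89000e-01  4.88393e+02]
 [ 0.00000e+00  0.00000e+00  0.00000e+00  1.00000e+00]] dict_keys(['K', 'pose'])
side key 0.81 [281. 347.] 1060
side key 0.75 [313. 192.] 816
side key 0.68 [305. 423.] 646
side key 0.22 [164. 285.] 458
side stand 0.83 [312. 348.] 2701
side flange 0.97 [226. 349.] 3025
side bolt1 0.66 [232. 370.] 120
side bolt1 0.61 [208. 366.] 79
side jar 0.94 [167. 281.] 422
side jar 0.48 [229. 326.] 111
```

Run:
```python
import cv2,numpy as np
a=cv2.imread("pics/top0.png")[110:340,190:510];b=cv2.imread("pics/side0.png")[130:360,140:460]
cv2.imwrite("pics/both.png",np.vstack([cv2.resize(a,None,fx=1.3*1,fy=1.3,interpolation=3),cv2.resize(b,None,fx=1.3,fy=1.3,interpolation=3)]))
```

```text
(no output)
```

View pics/both.png

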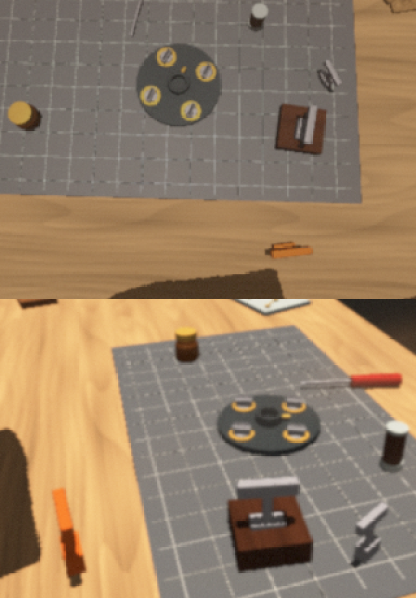

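The view shows three T-key candidates in the top image: one in the wooden stand at (426,204), a small grey one at (442,167), and an orange one at (408,303). The meant key is the larger grey one standing in the stand. Next I locate everything roughly and confirm with an enlarged crop.

```bash
cat > h.py <<'E'
from rig import r
import cv2,numpy as np
from scipy.spatial.transform import Rotation as R
def rays(c,uv,fish=False):
    K=c["K"];uv=np.atleast_2d(uv).astype(float)
    x=(uv[:,0]-K[0,2])/K[0,0];y=(uv[:,1]-K[1,2])/K[1,1]
    if fish:
        t=np.hypot(x,y)+1e-12;d=np.c_[x/t*np.sin(t),-y/t*np.sin(t),-np.cos(t)]
    else: d=np.c_[x,-y,-np.ones_like(x)]
    return c["pose"][:3,3],d@c["pose"][:3,:3].T
def onz(c,uv,z,fish=False):
    o,d=rays(c,uv,fish);return o+d*((z-o[2])/d[:,2])[:,None]
def proj(c,P,fish=False):
    q=(np.atleast_2d(P)-c["pose"][:3,3])@c["pose"][:3,:3];x,y,z=q[:,0],-q[:,1],-q[:,2];K=c["K"]
    if fish:
        n=np.hypot(x,y)+1e-12;t=np.arctan2(n,z);x,y=x/n*t,y/n*t
    else:x,y=x/z,y/z
    return np.c_[K[0,0]*x+K[0,2],K[1,1]*y+K[1,2]]
def tri(l):
    A=0;b=0
    for o,d in l:
        d=d/np.linalg.norm(d);M=np.eye(3)-np.outer(d,d);A=A+M;b=b+M@o
    return np.linalg.solve(A,b)
def px(reg): v,u=np.nonzero(reg);return np.c_[u,v]
def contour(reg):
    c=max(cv2.findContours(reg.astype(np.uint8),0,1)[0],key=len);return c[:,0]
def rect(P): # min area rect of world xy: centre,size,angle of long side
    (c,(w,h),a)=cv2.minAreaRect(P[:,:2].astype(np.float32))
    if w<h:w,h,a=h,w,a+90
    return np.round(c,1),round(w,1),round(h,1),round((a+90)%180-90,1)
E
python3 - <<'E'
from h import *
t=r.get_calibration("top");s=r.get_calibration("side")
r.grab_frame("top");r.grab_frame("side")
for n,c in(("top",t),("side",s)):
    f=r.silhouettes(n,"flange")[0]["region"];P=onz(c,contour(f),12)
    print(n,"flange circle",cv2.minEnclosingCircle(P[:,:2].astype(np.float32)),P[:,:2].mean(0))
    for d in r.silhouettes(n,"bolt1"): print(" bolt",round(d["score"],2),rect(onz(c,px(d["region"]),32)))
    d=r.silhouettes(n,"stand")[0]["region"];print(" stand",rect(onz(c,px(d),35)))
    for d in r.silhouettes(n,"key")[:3]: print(" key",rect(onz(c,px(d["region"]),98)))
# bar centre: top (428,204) & side (346,275)
print("bar",tri([(o,d[0]) for o,d in(rays(t,(428,204)),rays(s,(346,275)))]))
a=cv2.imread("pics/top0.png")[150:240,380:470];b=cv2.imread("pics/side0.png")[260:350,290:450]
cv2.imwrite("pics/conf.png",np.hstack([cv2.resize(x,None,fx=3,fy=3,interpolation=2) for x in(a,b)]))
E
```

```text
top flange circle ((589.3143310546875, -22.225812911987305), 90.96287536621094) [589.10532822 -22.55855458]
 bolt 0.54 (array([643.2,   4.5]), 27.7, 13.8, -42.2)
 bolt 0.51 (array([530.4, -48.8]), 30.2, 11.2, -21.5)
 bolt 0.49 (array([ 736.7, -185.1]), 59.1, 31.1, -22.8)
 stand (array([ 497. , -272.1]), 95.7, 94.7, 82.8)
 key (array([ 498.5, -265.7]), 75.3, 34.4, -12.4)
 key (array([ 593.2, -312.4]), 51.8, 34.5, 24.8)
 key (array([ 265.6, -234.5]), 73.3, 27.3, -88.4)
side flange circle ((592.959716796875, -22.18871307373047), 101.95694732666016) [589.89286066 -28.444999  ]
 bolt 0.62 (array([529.8, -59.5]), 30.6, 27.7, 72.7)
 bolt 0.43 (array([560.4,  21.1]), 50.1, 32.5, 71.7)
 stand (array([ 495.3, -286.6]), 121.4, 95.0, 81.9)
 key (array([ 542.8, -153.9]), 154.3, 145.8, 72.6)
 key (array([ 489.7, -309.7]), 83.1, 74.5, 78.8)
 key (array([ 266.3, -282.7]), 136.7, 17.3, -82.2)
bar [ 498.32713682 -275.94233566   89.14427972]
```

View pics/conf.png

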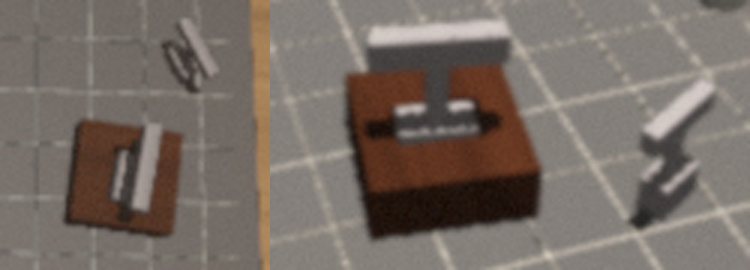

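Run:
```python
import cv2,numpy as np
a=cv2.imread("pics/top0.png")[138:214,286:370];b=cv2.imread("pics/side0.png")[192:262,305:395]
cv2.imwrite("pics/fl.png",np.hstack([cv2.resize(x,(400,380),interpolation=2) for x in(a,b)]))
```

```text
(no output)
```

View pics/fl.png

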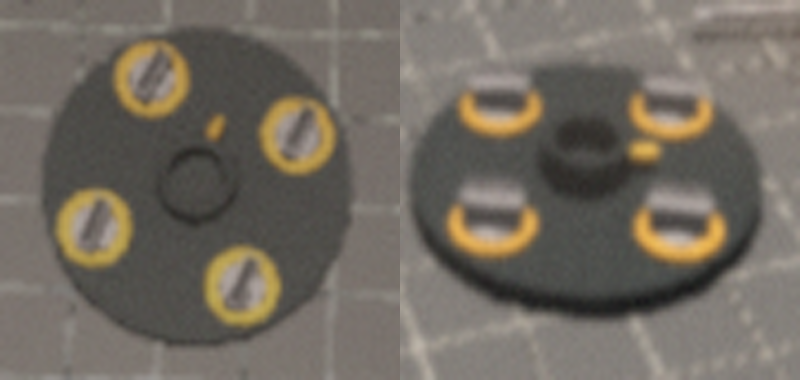

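The crop shows the tangs running up-right in the top view, about -25° in the world. The yellow mark puts the flange x axis at about -19°. The first crop confirms the large grey key in the stand. I now move toward the stand with a tool yaw of about 172°.

Call:
carry_out --pt "0 0 -0.45 1 -0.6 0 -1" --pt "0 0 -0.45 1 -0.6 0 -1" --pt "0 0 -0.45 1 -0.6 0 -1" --pt "0 0 -0.45 1 -0.6 0 -1" --pt "0 0 -0.45 1 -0.6 0 -1" --pt "0 0 -0.45 1 -0.6 0 -1" --pt "0 0 -0.45 1 -0.6 0 -1" --pt "0 0 -0.45 1 -0.6 0 -1"

```text
clock: 2.1
eef_pos: [369.7, -389.2, 231.4]
tcp_rot: [3.141, 0.0, 1.694]
contact_force: [0.6, -0.1, -0.4]
opening: 1.003
grasp_force: 0.0
```

Call:
carry_out --pt "0 0 -0.416 0.39 0.565 0 -1" --pt "0 0 -0.416 0.39 0.565 0 -1" --pt "0 0 -0.416 0.39 0.565 0 -1" --pt "0 0 -0.416 0.39 0.565 0 -1" --pt "0 0 -0.416 0.39 0.565 0 -1" --pt "0 0 -0.416 0.39 0.565 0 -1" --pt "0 0 -0.416 0.39 0.565 0 -1" --pt "0 0 -0.416 0.39 0.565 0 -1"

```text
clock: 3.1
eef_pos: [498.4, -275.9, 231.3]
tcp_rot: [-3.142, 0.0, 2.994]
contact_force: [-0.5, 0.4, -0.4]
opening: 1.002
grasp_force: 0.0
```

Run:
```python
from h import *
c=r.get_calibration("wrist");im=r.grab_frame("wrist");cv2.imwrite("pics/w1.png",im[:,:,::-1]);s=r.sense()
print(s["eef_pos"],s["tcp_rot"],c["K"],c["pose"].round(2))
np.savez("w1.npz",K=c["K"],pose=c["pose"])
for l,z in(("key",98),("stand",35),("bolt1",34),("flange",12)):
  for d in r.silhouettes("wrist",l): print(l,round(d["score"],2),d["position"].round() if hasattr(d["position"],"round") else d["position"],rect(onz(c,px(d["region"]),z,True)))
```

```text
[ 498.34479277 -275.94217863  231.32542007] [-3.14157999e+00  7.76201980e-05  2.99132157e+00] [[309.70691629   0.         317.58139117]
 [  0.         309.70691629 203.67930207]
 [  0.           0.           1.        ]] [[ 1.5000e-01 -9.4000e-01 -3.2000e-01  4.1589e+02]
 [ 9.9000e-01  1.4000e-01  5.0000e-02 -2.6363e+02]
 [ 0.0000e+00 -3.2000e-01  9.5000e-01  3.7398e+02]
 [ 0.0000e+00  0.0000e+00  0.0000e+00  1.0000e+00]]
key 0.82 [183.1, 315.7] (array([ 493.8, -274.9]), 74.6, 18.3, -8.9)
key 0.61 [267.4, 289.8] (array([ 577.3, -315.2]), 56.1, 32.9, 27.5)
key 0.58 [208.2, 496.9] (array([546.4, -80.7]), 139.7, 135.0, 68.5)
stand 0.91 [170.8, 332.1] (array([ 495.2, -273.8]), 93.5, 90.1, -7.5)
stand 0.63 [179.6, 490.3] (array([525.4, -59.3]), 29.4, 28.0, -23.8)
bolt1 0.81 [248.5, 519.6] (array([639.3,  -1.5]), 29.0, 26.1, -32.2)
bolt1 0.68 [173.8, 495.2] (array([527.1, -55.6]), 28.7, 19.2, -22.4)
bolt1 0.6 [192.9, 537.6] (array([556. ,  27.4]), 26.6, 21.7, -26.6)
bolt1 0.58 [238.6, 470.0] (array([610.4, -85.2]), 32.4, 22.4, -26.6)
flange 0.66 [208.0, 499.4] (array([587. , -23.5]), 182.5, 177.7, 65.1)
```

View pics/w1.png

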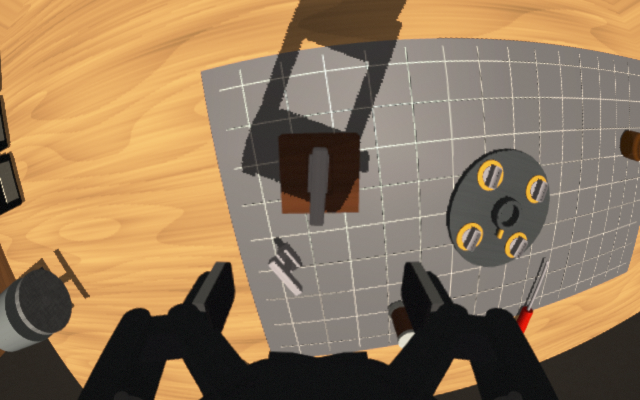

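The wrist view shows the key bar at (317,185) right under the gripper and the flange at (499,208). The bar is at about (497,-275), yaw -8°. I go down and grip.

Call:
carry_out --pt "0 0 0 0 0 0.25 -1" --pt "0 0 0 0 0 0.5 -1" --pt "0 0 0 0 0 0.65 -1" --pt "0 0 0 0 0 0.65 -1" --pt "0 0 0 0 0 0.65 1" --pt "0 0 0 0 0 0.65 1" --pt "0 0 0 0 0 0.65 1" --pt "0 0 0 0 0 0.65 1" --force 55

```text
clock: 4.35
eef_pos: [498.8, -276.1, 69.7]
tcp_rot: [-3.141, 0.001, 2.995]
contact_force: [-2.3, 1.6, 17.6]
opening: 0.152
grasp_force: 56.1
```

Gripped: opening is 13 mm at 56 N. I lift and go beside the flange so the wrist camera looks straight down on it.

Call:
carry_out --pt "0 0 0 0 0 -0.22 1" --pt "0 0 0 0 0 -0.44 1" --pt "0 0 0.02 -0.1 0.2 -0.65 1" --pt "0 0 0.04 -0.23 0.42 -0.65 1" --pt "0 0 0.07 -0.36 0.65 -0.65 1" --pt "0 0 0.092 -0.52 0.96 -0.65 1" --pt "0 0 0.092 -0.52 0.96 -0.65 1" --pt "0 0 0.092 -0.52 0.96 -0.65 1"

```text
clock: 5.35
eef_pos: [662.8, -54.6, 230.5]
tcp_rot: [3.141, -0.001, 2.71]
contact_force: [0.1, -0.2, -4.0]
opening: 0.15
grasp_force: 55.6
```

Run:
```python
from h import *
s=r.sense();c=r.get_calibration("wrist");im=r.grab_frame("wrist");cv2.imwrite("pics/w2.png",im[:,:,::-1])
print(s["eef_pos"],s["tcp_rot"],s["contact_force"],s["grasp_force"],c["pose"][:3,3])
np.savez("w2.npz",K=c["K"],pose=c["pose"])
for l,z in(("bolt1",33),("flange",12),("key",200)):
  for d in r.silhouettes("wrist",l): print(l,round(d["score"],2),np.round(d["position"]),rect(onz(c,px(d["region"]),z,True)), onz(c,px(d["region"]),z,True).mean(0).round(1))
```

```text
[662.79035964 -54.64420714 230.50360386] [ 3.14121373e+00 -7.99367377e-04  2.70960969e+00] [ 0.1001647  -0.21781331 -3.9700129 ] 55.614193081855774 [587.15998279 -19.80869063 373.22671095]
bolt1 0.83 [ 62. 356.] (array([563.6,  35.5]), 30.4, 10.9, -24.5) [563.7  34.9  33. ]
bolt1 0.69 [ 69. 277.] (array([532.7, -46.8]), 28.1, 9.8, -25.0) [532.8 -46.8  33. ]
bolt1 0.63 [140. 361.] (array([645. ,   5.4]), 30.5, 12.1, -29.7) [644.9   5.6  33. ]
bolt1 0.63 [150. 283.] (array([615.9, -77. ]), 30.5, 10.2, -26.1) [615.8 -76.6  33. ]
flange 0.81 [109. 319.] (array([589.8, -20.9]), 177.3, 177.3, 65.2) [588.4 -20.6  12. ]
key 0.81 [226. 120.] (array([ 594.3, -180.3]), 35.6, 30.4, -69.5) [ 597.9 -180.5  200. ]
key 0.71 [263. 314.] (array([689.6, -67.1]), 122.3, 21.6, -24.8) [680.9 -63.  200. ]
key 0.67 [136. 118.] (array([ 542.1, -144.9]), 56.9, 47.0, 82.6) [ 542.7 -143.3  200. ]
key 0.63 [270. 249.] (array([ 662.6, -106.3]), 40.2, 18.0, -44.0) [ 662.9 -105.6  200. ]
```

View pics/w2.png

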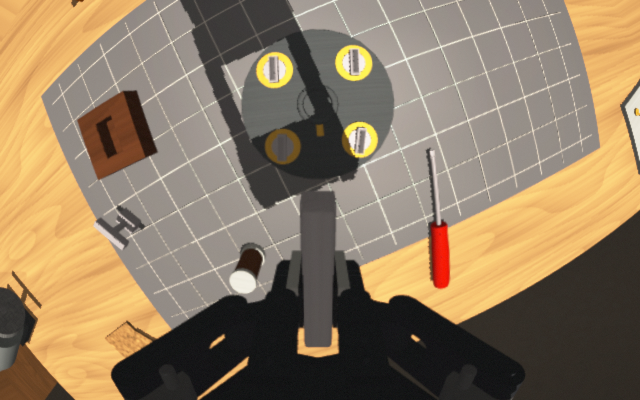

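Run:
```python
from h import *
z=np.load("w2.npz");c={"K":z["K"],"pose":z["pose"]}
T=np.array([662.79,-54.64,230.5]);Rm=R.from_euler("xyz",[3.1412,-.0008,2.7096]).as_matrix()
im=cv2.imread("pics/w2.png");print(im[180:225:3,318].mean(1).round(),im[335:365:2,318].mean(1).round());print(im[250,290:350:2].mean(1).round())
for y,zz in((192,239.5),(212,259.5),(346,259.5),(250,259.5)):
  P=onz(c,[[318.5,y]],zz,True);print(y,((P-T)@Rm).round(1))
# where pixel of tool points: bar end hypotheses offset 0
for dx in(37,-37):
  for dz in(-29,-9): print(dx,dz,proj(c,T+Rm@np.array([dx,0,dz]),True).round(1))
```

```text
[ 56.  59.  64. 110.  75.  72.  72.  72.  73.  72.  75.  83.  84.  82.
  83.] [ 84.  82.  82.  82.  83.  83. 153. 176. 167. 176. 184.  80.  19.  18.
  20.]
[145. 123. 110. 111. 110. 101.  77.  80.  81.  80.  82.  82.  84.  84.
  83.  82.  81.  82.  85.  83.  82.  79.  78. 110. 111. 110. 111. 134.
 153. 196.]
192 [[43.3  0.5 -9. ]]
212 [[ 41.2   0.4 -29. ]]
346 [[-30.9   0.5 -29. ]]
250 [[ 24.4   0.4 -29. ]]
37 -29 [[317.5 221.9]]
37 -9 [[317.5 205.3]]
-37 -29 [[317.5 354. ]]
-37 -9 [[317.5 328.9]]
```

```bash
cat > plan.py <<'E'
from h import *
C=np.array([589.5,-20.8]);B={k:C+64*np.array([np.cos(a),np.sin(a)]) for k,a in zip((1,2,3,4),np.radians([24.9,114.9,204.9,294.9]))}
OFF=np.array([5.,.5])
def pose(key,foot,yawdeg):
    a=np.radians(yawdeg);Rm=R.from_euler("xyz",[np.pi,0,a])
    t=np.r_[key,foot+59.7]-Rm.apply(np.r_[OFF,0]);return t,Rm
def rows(start,targets,nd=3):
    t0,R0=start;out=[]
    for t,Rm in targets:
        d=R0.inv().apply(t-t0)/250;w=(R0.inv()*Rm).as_rotvec()/np.pi
        out.append([0,0]+[round(float(w[2]),nd)]+[round(float(v),nd) for v in d]+[1])
    return out
def show(n,x): print(n,"["+", ".join(str(q) for q in x)+"]")
E
python3 - <<'E'
from plan import *
s=r.sense();st=(s["eef_pos"],R.from_euler("xyz",s["tcp_rot"]))
yaw={1:150.3,2:155.5,3:155,4:153.9}
prev=None
for b in(1,3,2,4):
    y=yaw[b];k=B[b]
    tg=[pose(k,60,y)]*4+[pose(k,40,y)]+[pose(k,31,y),pose(k,29,y),pose(k,29,y)] if prev is None else \
       [pose(prev[0],45,prev[1]),pose(.5*(prev[0]+k),52,(prev[1]+y)/2)]+[pose(k,50,y)]*3+[pose(k,36,y)]+[pose(k,29,y)]*2
    show(f"go{b}",rows(st if prev is None else pose(prev[0],15.3,prev[1]),tg))
    a=pose(k,29,y)
    show(f"turn{b}",rows(a,[pose(k,21,y),pose(k,15.3,y)]+[pose(k,15.3,y-51*i/5) for i in(1,2,3,4,5)]+[pose(k,15.3,y-51)]))
    prev=(k,y-40)
E
```

```text
go1 [[0, 0, 0.026, 0.137, 0.207, 0.445, 1], [0, 0, 0.026, 0.137, 0.207, 0.445, 1], [0, 0, 0.026, 0.137, 0.207, 0.445, 1], [0, 0, 0.026, 0.137, 0.207, 0.445, 1], [0, 0, 0.026, 0.137, 0.208, 0.525, 1], [0, 0, 0.026, 0.137, 0.208, 0.561, 1], [0, 0, 0.026, 0.137, 0.208, 0.569, 1], [0, 0, 0.026, 0.137, 0.208, 0.569, 1]]
turn1 [[0, 0, 0.0, 0.0, -0.0, 0.032, 1], [0, 0, 0.0, 0.0, -0.0, 0.055, 1], [0, 0, 0.057, 0.001, -0.004, 0.055, 1], [0, 0, 0.113, 0.002, -0.007, 0.055, 1], [0, 0, 0.17, 0.004, -0.01, 0.055, 1], [0, 0, 0.227, 0.006, -0.013, 0.055, 1], [0, 0, 0.283, 0.009, -0.015, 0.055, 1], [0, 0, 0.283, 0.009, -0.015, 0.055, 1]]
go3 [[0, 0, 0.0, 0.0, 0.0, -0.119, 1], [0, 0, -0.124, -0.02, -0.247, -0.147, 1], [0, 0, -0.248, -0.037, -0.496, -0.139, 1], [0, 0, -0.248, -0.037, -0.496, -0.139, 1], [0, 0, -0.248, -0.037, -0.496, -0.139, 1], [0, 0, -0.248, -0.037, -0.496, -0.083, 1], [0, 0, -0.248, -0.037, -0.496, -0.055, 1], [0, 0, -0.248, -0.037, -0.496, -0.055, 1]]
turn3 [[0, 0, 0.0, 0.0, -0.0, 0.032, 1], [0, 0, 0.0, 0.0, -0.0, 0.055, 1], [0, 0, 0.057, 0.001, -0.004, 0.055, 1], [0, 0, 0.113, 0.
[... 760 characters left out ...]
15, 0.055, 1], [0, 0, 0.283, 0.009, -0.015, 0.055, 1]]
go4 [[0, 0, 0.0, 0.0, 0.0, -0.119, 1], [0, 0, -0.107, -0.256, 0.004, -0.147, 1], [0, 0, -0.213, -0.509, 0.007, -0.139, 1], [0, 0, -0.213, -0.509, 0.007, -0.139, 1], [0, 0, -0.213, -0.509, 0.007, -0.139, 1], [0, 0, -0.213, -0.509, 0.007, -0.083, 1], [0, 0, -0.213, -0.509, 0.007, -0.055, 1], [0, 0, -0.213, -0.509, 0.007, -0.055, 1]]
turn4 [[0, 0, 0.0, 0.0, -0.0, 0.032, 1], [0, 0, 0.0, 0.0, -0.0, 0.055, 1], [0, 0, 0.057, 0.001, -0.004, 0.055, 1], [0, 0, 0.113, 0.002, -0.007, 0.055, 1], [0, 0, 0.17, 0.004, -0.01, 0.055, 1], [0, 0, 0.227, 0.006, -0.013, 0.055, 1], [0, 0, 0.283, 0.009, -0.015, 0.055, 1], [0, 0, 0.283, 0.009, -0.015, 0.055, 1]]
```

Call:
carry_out --pt "0 0 0.026 0.137 0.207 0.445 1" --pt "0 0 0.026 0.137 0.207 0.445 1" --pt "0 0 0.026 0.137 0.207 0.445 1" --pt "0 0 0.026 0.137 0.207 0.445 1" --pt "0 0 0.026 0.137 0.208 0.525 1" --pt "0 0 0.026 0.137 0.208 0.561 1" --pt "0 0 0.026 0.137 0.208 0.569 1" --pt "0 0 0.026 0.137 0.208 0.569 1"

```text
clock: 6.55
eef_pos: [652.4, 4.1, 88.9]
tcp_rot: [-3.141, -0.001, 2.625]
contact_force: [-0.6, 0.2, -4.7]
opening: 0.156
grasp_force: 55.6
```

Run:
```python
from h import *
a=r.grab_frame("side");b=r.grab_frame("wrist")
cv2.imwrite("pics/e1.png",np.hstack([cv2.resize(x[:,:,::-1],(400,400),interpolation=2) for x in(a[130:240,330:440],b[130:330,220:420])]))
print(r.sense()["wrist_torque"])
```

```text
[0.12325058 0.38962877 0.00246466]
```

View pics/e1.png

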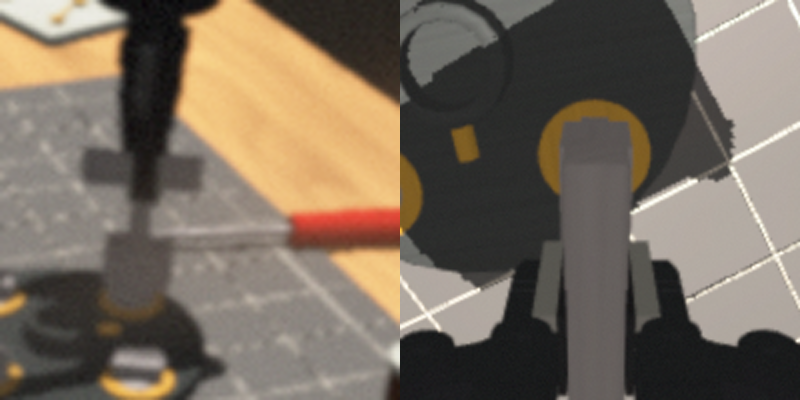

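The foot is centred over bolt 1's washer with no contact force, so the key is over the lead. I seat it and turn.

Call:
carry_out --pt "0 0 0.0 0.0 0 0.032 1" --pt "0 0 0.0 0.0 0 0.055 1" --pt "0 0 0.057 0.001 -0.004 0.055 1" --pt "0 0 0.113 0.002 -0.007 0.055 1" --pt "0 0 0.17 0.004 -0.01 0.055 1" --pt "0 0 0.227 0.006 -0.013 0.055 1" --pt "0 0 0.283 0.009 -0.015 0.055 1" --pt "0 0 0.283 0.009 -0.015 0.055 1"

```text
clock: 7.65
eef_pos: [648.2, 1.9, 74.3]
tcp_rot: [-3.14, 0.0, 1.737]
contact_force: [-2.3, 0.5, -6.4]
opening: 0.156
grasp_force: 55.2
```

Run:
```python
from rig import r
s=r.sense();print(s["wrist_torque"],s["tcp_rot"])
```

```text
[0.02896098 0.60327017 0.13291179] [-3.14002070e+00  4.66658393e-05  1.73708644e+00]
```

Call:
carry_out --pt "0 0 -0.061 0.001 0.004 0 1" --pt "0 0 -0.061 0.001 0.004 0 1"

```text
clock: 7.9
eef_pos: [650.6, 2.4, 75.3]
tcp_rot: [3.14, 0.001, 1.93]
contact_force: [-0.4, 0.1, -4.6]
opening: 0.151
grasp_force: 55.6
```

Call:
carry_out --pt "0 0 0.0 0.0 0.0 -0.119 1" --pt "0 0 -0.124 -0.02 -0.247 -0.147 1" --pt "0 0 -0.248 -0.037 -0.496 -0.139 1" --pt "0 0 -0.248 -0.037 -0.496 -0.139 1" --pt "0 0 -0.248 -0.037 -0.496 -0.139 1" --pt "0 0 -0.248 -0.037 -0.496 -0.083 1" --pt "0 0 -0.248 -0.037 -0.496 -0.055 1" --pt "0 0 -0.248 -0.037 -0.496 -0.055 1"

```text
clock: 8.9
eef_pos: [536.3, -49.4, 87.9]
tcp_rot: [-3.141, -0.002, 2.704]
contact_force: [0.7, -0.8, -3.8]
opening: 0.156
grasp_force: 56.0
```

Run:
```python
from plan import *
s=r.sense();print(s["eef_pos"],s["tcp_rot"][2]*57.2958,s["wrist_torque"],pose(B[3],29,155)[0])
c=r.get_calibration("wrist");im=r.grab_frame("wrist");cv2.imwrite("pics/w3.png",im[:,:,::-1])
for n in("wrist","top"):
  if n=="top": r.grab_frame("top");c=r.get_calibration("top")
  for d in r.silhouettes(n,"bolt1"): print(n,round(d["score"],2),np.round(d["position"]),rect(onz(c,px(d["region"]),33,n=="wrist")))
```

```text
[536.31969188 -49.38063243  87.87613503] 154.91761747651 [-0.00214093 -0.01201546 -0.00340787] [535.76941289 -50.31253726  88.7       ]
wrist 0.66 [298. 435.] (array([635.4,  10.2]), 22.9, 20.7, 28.6)
wrist 0.64 [203. 436.] (array([556.4,  34.1]), 32.5, 14.5, -22.6)
```

Call:
carry_out --pt "0 0 0.0 0.0 0 0.032 1" --pt "0 0 0.0 0.0 0 0.055 1" --pt "0 0 0.057 0.001 -0.004 0.055 1" --pt "0 0 0.113 0.002 -0.007 0.055 1" --pt "0 0 0.17 0.004 -0.01 0.055 1" --pt "0 0 0.227 0.006 -0.013 0.055 1" --pt "0 0 0.283 0.009 -0.015 0.055 1" --pt "0 0 0.283 0.009 -0.015 0.055 1"

```text
clock: 10.1
eef_pos: [532.7, -52.3, 74.7]
tcp_rot: [-3.14, 0.0, 1.819]
contact_force: [-1.5, -2.0, -6.1]
opening: 0.155
grasp_force: 55.8
```

Run:
```python
from rig import r
s=r.sense();print(s["wrist_torque"],s["tcp_rot"])
```

```text
[-0.66114595  0.299613    0.05565435] [-3.14033257e+00  2.59658706e-04  1.81881228e+00]
```

Call:
carry_out --pt "0 0 -0.061 0.001 0.004 0 1" --pt "0 0 -0.061 0.001 0.004 0 1"

```text
clock: 10.35
eef_pos: [534.6, -51.3, 75.3]
tcp_rot: [3.141, 0.0, 2.011]
contact_force: [0.4, 0.0, -3.6]
opening: 0.153
grasp_force: 56.1
```

Call:
carry_out --pt "0 0 0.0 0.0 0.0 -0.119 1" --pt "0 0 -0.113 0.128 0.135 -0.147 1" --pt "0 0 -0.225 0.259 0.27 -0.139 1" --pt "0 0 -0.225 0.259 0.27 -0.139 1" --pt "0 0 -0.225 0.259 0.27 -0.139 1" --pt "0 0 -0.225 0.259 0.27 -0.083 1" --pt "0 0 -0.225 0.259 0.27 -0.055 1" --pt "0 0 -0.225 0.259 0.27 -0.055 1"

```text
clock: 11.35
eef_pos: [567.1, 35.6, 87.9]
tcp_rot: [-3.141, -0.002, 2.713]
contact_force: [0.6, 0.5, -4.1]
opening: 0.154
grasp_force: 56.1
```

Run:
```python
from plan import *
s=r.sense();print(s["eef_pos"],s["tcp_rot"][2]*57.2958,s["wrist_torque"],pose(B[2],29,155.5)[0])
```

```text
[567.05379785  35.63767902  87.86911487] 155.46161066516422 [-0.02034039 -0.04442997 -0.03124196] [566.89616768  34.72237007  88.7       ]
```

Call:
carry_out --pt "0 0 0.0 0.0 0 0.032 1" --pt "0 0 0.0 0.0 0 0.055 1" --pt "0 0 0.057 0.001 -0.004 0.055 1" --pt "0 0 0.113 0.002 -0.007 0.055 1" --pt "0 0 0.17 0.004 -0.01 0.055 1" --pt "0 0 0.227 0.006 -0.013 0.055 1" --pt "0 0 0.283 0.009 -0.015 0.055 1" --pt "0 0 0.283 0.009 -0.015 0.055 1"

```text
clock: 12.35
eef_pos: [563.3, 32.8, 74.6]
tcp_rot: [-3.14, 0.0, 1.828]
contact_force: [-2.8, -2.8, -6.6]
opening: 0.152
grasp_force: 55.8
```

Run:
```python
from rig import r
s=r.sense();print(s["wrist_torque"],s["tcp_rot"])
```

```text
[-0.6502503   0.62150302  0.09241577] [-3.13959739e+00  2.38361188e-04  1.82794876e+00]
```

Call:
carry_out --pt "0 0 -0.061 0.001 0.004 0 1" --pt "0 0 -0.061 0.001 0.004 0 1"

```text
clock: 12.6
eef_pos: [565.6, 33.8, 75.3]
tcp_rot: [3.141, 0.0, 2.021]
contact_force: [-0.3, -0.9, -4.0]
opening: 0.15
grasp_force: 56.1
```

Call:
carry_out --pt "0 0 0.0 0.0 0.0 -0.119 1" --pt "0 0 -0.107 -0.256 0.004 -0.147 1" --pt "0 0 -0.213 -0.509 0.007 -0.139 1" --pt "0 0 -0.213 -0.509 0.007 -0.139 1" --pt "0 0 -0.213 -0.509 0.007 -0.139 1" --pt "0 0 -0.213 -0.509 0.007 -0.083 1" --pt "0 0 -0.213 -0.509 0.007 -0.055 1" --pt "0 0 -0.213 -0.509 0.007 -0.055 1"

```text
clock: 13.6
eef_pos: [621.1, -79.8, 87.9]
tcp_rot: [-3.141, -0.002, 2.686]
contact_force: [0.6, 0.1, -4.6]
opening: 0.149
grasp_force: 56.1
```

Run:
```python
from plan import *
s=r.sense();print(s["eef_pos"],s["tcp_rot"][2]*57.2958,s["wrist_torque"],pose(B[4],29,153.9)[0])
```

```text
[621.11963867 -79.76655889  87.88559907] 153.9045325345198 [ 0.0020658  -0.03690069  0.0054502 ] [620.71646035 -81.49952655  88.7       ]
```

Call:
carry_out --pt "0 0 0.0 -0.001 -0.006 0.032 1" --pt "0 0 0.0 -0.001 -0.006 0.055 1" --pt "0 0 0.057 0 -0.01 0.055 1" --pt "0 0 0.113 0.001 -0.013 0.055 1" --pt "0 0 0.17 0.003 -0.016 0.055 1" --pt "0 0 0.227 0.005 -0.019 0.055 1" --pt "0 0 0.283 0.008 -0.021 0.055 1" --pt "0 0 0.283 0.008 -0.021 0.055 1"

```text
clock: 14.6
eef_pos: [617.7, -83.5, 74.8]
tcp_rot: [3.141, -0.001, 1.799]
contact_force: [0.6, 3.4, -7.0]
opening: 0.154
grasp_force: 55.5
```

Run:
```python
from rig import r
s=r.sense();print(s["wrist_torque"],s["tcp_rot"])
```

```text
[ 0.69967032 -0.20839955  0.09187088] [ 3.14148200e+00 -5.98254827e-04  1.79934659e+00]
```

Call:
carry_out --pt "0 0 -0.061 0.001 0.004 0 1" --pt "0 0 -0.061 0.001 0.004 0 1"

```text
clock: 14.85
eef_pos: [618.7, -83.4, 75.2]
tcp_rot: [3.142, -0.0, 1.993]
contact_force: [-0.1, 1.3, -4.7]
opening: 0.155
grasp_force: 56.0
```

Run:
```python
from plan import *
s=r.sense();st=(s["eef_pos"],R.from_euler("xyz",s["tcp_rot"]));print(s["eef_pos"],pose(B[4],15.3,113.9)[0])
# rise, then go to look pose: TCP 663,-55,200 yaw 113.9 -> camera over flange
def P(x,y,z,yaw): return np.array([x,y,z]),R.from_euler("xyz",[np.pi,0,np.radians(yaw)])
u=P(st[0][0],st[0][1],130,113.9)
l=P(625,-97,231,113.9)
show("look",rows(st,[u,u,l,l,l,l]))
```

```text
[618.71639119 -83.44989642  75.24502402] [618.01487301 -83.62465748  75.        ]
look [[0, 0, 0.002, 0.0, 0.0, -0.219, 1], [0, 0, 0.002, 0.0, 0.0, -0.219, 1], [0, 0, 0.002, -0.06, 0.001, -0.623, 1], [0, 0, 0.002, -0.06, 0.001, -0.623, 1], [0, 0, 0.002, -0.06, 0.001, -0.623, 1], [0, 0, 0.002, -0.06, 0.001, -0.623, 1]]
```

Now I look from above to measure all four angles after the first pass.

Call:
carry_out --pt "0 0 0 0 0 -0.22 1" --pt "0 0 0 0 0 -0.22 1" --pt "0 0 0 -0.06 0 -0.62 1" --pt "0 0 0 -0.06 0 -0.62 1" --pt "0 0 0 -0.06 0 -0.62 1" --pt "0 0 0 -0.06 0 -0.62 1"

```text
clock: 15.6
eef_pos: [623.6, -97.1, 228.4]
tcp_rot: [-3.139, -0.001, 1.989]
contact_force: [0.6, 0.5, -4.2]
opening: 0.15
grasp_force: 56.2
```

Run:
```python
from h import *
s=r.sense();c=r.get_calibration("wrist");im=r.grab_frame("wrist");cv2.imwrite("pics/w4.png",im[:,:,::-1])
cv2.imwrite("pics/w4c.png",cv2.resize(im[10:210,190:450,::-1],None,fx=3,fy=3,interpolation=2))
np.savez("w4.npz",K=c["K"],pose=c["pose"])
print(s["eef_pos"],s["tcp_rot"])
for d in r.silhouettes("wrist","bolt1"): print(round(d["score"],2),np.round(d["position"]),rect(onz(c,px(d["region"]),33,True)))
```

```text
[623.59585619 -97.13905333 228.36890701] [-3.13941613e+00 -1.23364197e-03  1.98926929e+00]
0.65 [102. 377.] (array([644.9,   5.6]), 27.7, 10.0, -64.7)
0.6 [104. 262.] (array([533. , -47.1]), 28.9, 12.2, -67.1)
0.52 [ 46. 316.] (array([561.8,  35.1]), 30.5, 9.6, -66.0)
0.5 [156. 317.] (array([615.4, -76. ]), 29.3, 11.1, -65.7)
```

View pics/w4c.png

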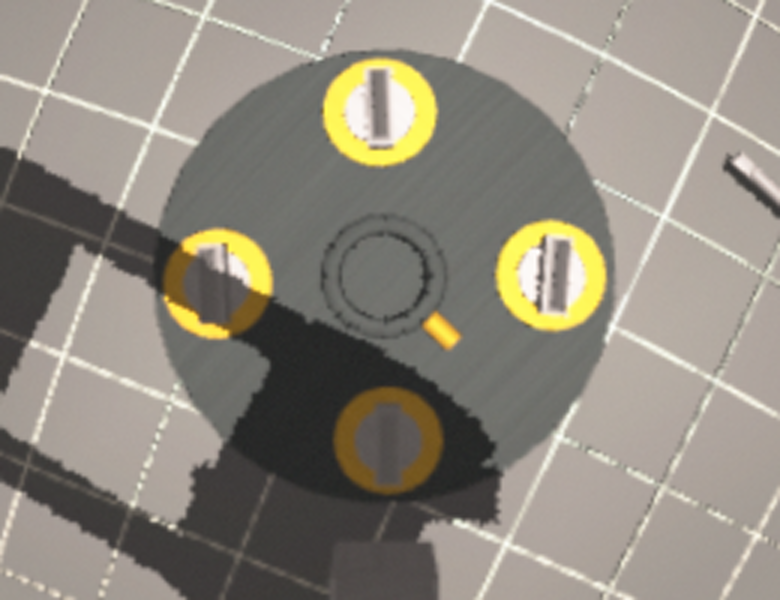

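The look shows all four tangs at about -65 to -67°, each roughly 40° further. Now the second pass.

```bash
cat >> plan.py <<'E'
Y2={1:112.5,3:113.5,2:114,4:114}
def turnrows(st,b,stop=75,fin=71.5):
    k=B[b];y=Y2[b]
    return rows(st,[pose(k,21,y),pose(k,15.3,y)]+[pose(k,15.3,y+(stop-y)*i/4) for i in(1,2,3,4)]+[pose(k,15.3,fin)]*2)
def gorows(st,b,pb,py):
    k=B[b];y=Y2[b]
    return rows(st,[pose(B[pb],45,py),pose(.5*(B[pb]+k),52,(py+y)/2)]+[pose(k,50,y)]*3+[pose(k,36,y)]+[pose(k,29,y)]*2)
def now():
    s=r.sense();t=s["tcp_rot"];return s["eef_pos"],R.from_euler("xyz",[np.pi,0,t[2]])
E
python3 - <<'E'
from plan import *
st=(np.array([624.2,-97.1,229.5]),now()[1]);k=B[1]
show("go1",rows(st,[pose(k,80,Y2[1])]*4+[pose(k,45,Y2[1]),pose(k,33,Y2[1])]+[pose(k,29,Y2[1])]*2))
E
```

```text
go1 [[0, 0, 0.008, 0.319, 0.251, 0.359, 1], [0, 0, 0.008, 0.319, 0.251, 0.359, 1], [0, 0, 0.008, 0.319, 0.251, 0.359, 1], [0, 0, 0.008, 0.319, 0.251, 0.359, 1], [0, 0, 0.008, 0.319, 0.251, 0.499, 1], [0, 0, 0.008, 0.319, 0.251, 0.547, 1], [0, 0, 0.008, 0.319, 0.251, 0.563, 1], [0, 0, 0.008, 0.319, 0.251, 0.563, 1]]
```

Call:
carry_out --pt "0 0 0.008 0.319 0.251 0.359 1" --pt "0 0 0.008 0.319 0.251 0.359 1" --pt "0 0 0.008 0.319 0.251 0.359 1" --pt "0 0 0.008 0.319 0.251 0.359 1" --pt "0 0 0.008 0.319 0.251 0.499 1" --pt "0 0 0.008 0.319 0.251 0.547 1" --pt "0 0 0.008 0.319 0.251 0.563 1" --pt "0 0 0.008 0.319 0.251 0.563 1"

```text
clock: 16.7
eef_pos: [650.0, 0.8, 90.4]
tcp_rot: [3.141, 0.0, 1.964]
contact_force: [-0.2, -0.2, -3.3]
opening: 0.153
grasp_force: 56.1
```

Run:
```python
from plan import *
st=now();print(st[0],pose(B[1],29,Y2[1])[0],r.sense()["wrist_torque"])
show("turn1",turnrows(st,1))
```

```text
[650.0405391    0.76145724  90.35272344] [649.00229431   1.33555268  88.7       ] [-0.02697719 -0.03522939 -0.00884552]
turn1 [[0, 0, 0.0, 0.004, -0.003, 0.039, 1], [0, 0, 0.0, 0.004, -0.003, 0.061, 1], [0, 0, 0.052, 0.004, -0.006, 0.061, 1], [0, 0, 0.104, 0.005, -0.009, 0.061, 1], [0, 0, 0.157, 0.007, -0.012, 0.061, 1], [0, 0, 0.209, 0.009, -0.015, 0.061, 1], [0, 0, 0.228, 0.01, -0.016, 0.061, 1], [0, 0, 0.228, 0.01, -0.016, 0.061, 1]]
```

Call:
carry_out --pt "0 0 0.0 0.004 -0.003 0.039 1" --pt "0 0 0.0 0.004 -0.003 0.061 1" --pt "0 0 0.052 0.004 -0.006 0.061 1" --pt "0 0 0.104 0.005 -0.009 0.061 1" --pt "0 0 0.157 0.007 -0.012 0.061 1" --pt "0 0 0.209 0.009 -0.015 0.061 1" --pt "0 0 0.228 0.01 -0.016 0.061 1" --pt "0 0 0.228 0.01 -0.016 0.061 1"

```text
clock: 17.7
eef_pos: [645.4, 2.1, 74.1]
tcp_rot: [3.141, -0.0, 1.25]
contact_force: [2.1, 1.4, -5.8]
opening: 0.151
grasp_force: 55.8
```

Run:
```python
from plan import *
s=r.sense();print(s["wrist_torque"],s["tcp_rot"][2]*57.3)
```

```text
[ 0.35309521 -0.48925631  0.1250664 ] 71.59953754264214
```

Call:
carry_out --pt "0 0 0.014 0 -0.001 0 1" --pt "0 0 0.014 0 -0.001 0 1"

```text
clock: 17.95
eef_pos: [645.1, 2.1, 74.1]
tcp_rot: [3.141, -0.0, 1.207]
contact_force: [2.7, 2.4, -7.5]
opening: 0.154
grasp_force: 55.6
```

Run:
```python
from plan import *
s=r.sense();print(s["wrist_torque"],s["tcp_rot"][2]*57.3)
```

```text
[ 0.33086585 -0.63032448  0.16871825] 69.13319360770961
```

Call:
carry_out --pt "0 0 0.014 0 -0.001 0 1" --pt "0 0 0.014 0 -0.001 0 1"

```text
clock: 18.2
eef_pos: [644.9, 2.2, 74.1]
tcp_rot: [3.141, -0.0, 1.163]
contact_force: [4.8, 1.6, -8.0]
opening: 0.155
grasp_force: 55.5
```

Run:
```python
from plan import *
s=r.sense();print(s["wrist_torque"],s["tcp_rot"][2]*57.3)
```

```text
[ 0.37241942 -0.80381884  0.30838099] 66.62455954505758
```

Bolt 1 is firm: the torque rose to 0.31 N m, a give of about 0.17. I back off and go to bolt 3.

```bash
cat >> plan.py <<'E'
def next2(st,pb,b):
    k=B[b];y=Y2[b];p=B[pb];py=85.4
    return rows(st,[pose(p,15.3,76.5),pose(p,15.3,py),pose(p,45,py),pose(.5*(p+k),52,(py+y)/2)]+[pose(k,50,y)]*3+[pose(k,36,y)])
E
python3 - <<'E'
from plan import *
show("n",next2(now(),1,3))
E
```

```text
n [[0, 0, -0.055, -0.001, 0.005, -0.003, 1], [0, 0, -0.104, -0.001, 0.008, -0.003, 1], [0, 0, -0.104, -0.001, 0.008, -0.122, 1], [0, 0, -0.182, -0.19, -0.158, -0.15, 1], [0, 0, -0.26, -0.379, -0.324, -0.142, 1], [0, 0, -0.26, -0.379, -0.324, -0.142, 1], [0, 0, -0.26, -0.379, -0.324, -0.142, 1], [0, 0, -0.26, -0.379, -0.324, -0.086, 1]]
```

Call:
carry_out --pt "0 0 -0.055 -0.001 0.005 -0.003 1" --pt "0 0 -0.104 -0.001 0.008 -0.003 1" --pt "0 0 -0.104 -0.001 0.008 -0.122 1" --pt "0 0 -0.182 -0.19 -0.158 -0.15 1" --pt "0 0 -0.26 -0.379 -0.324 -0.142 1" --pt "0 0 -0.26 -0.379 -0.324 -0.142 1" --pt "0 0 -0.26 -0.379 -0.324 -0.142 1" --pt "0 0 -0.26 -0.379 -0.324 -0.1 1"

```text
clock: 19.2
eef_pos: [533.9, -52.5, 99.8]
tcp_rot: [3.139, 0.001, 1.976]
contact_force: [0.3, 0.6, -3.8]
opening: 0.151
grasp_force: 56.4
```

Run:
```python
from plan import *
st=now();print(st[0],r.sense()["tcp_rot"][2]*57.3,pose(B[3],29,Y2[3])[0])
show("turn",turnrows(st,3,72,69))
```

```text
[533.8954693  -52.52506089  99.8349152 ] 113.22398645881417 [532.98439839 -52.53096696  88.7       ]
turn [[0, 0, -0.002, 0.001, -0.003, 0.077, 1], [0, 0, -0.002, 0.001, -0.003, 0.099, 1], [0, 0, 0.056, 0.002, -0.007, 0.099, 1], [0, 0, 0.114, 0.003, -0.01, 0.099, 1], [0, 0, 0.171, 0.005, -0.013, 0.099, 1], [0, 0, 0.229, 0.008, -0.016, 0.099, 1], [0, 0, 0.246, 0.008, -0.017, 0.099, 1], [0, 0, 0.246, 0.008, -0.017, 0.099, 1]]
```

Call:
carry_out --pt "0 0 -0.002 0.001 -0.003 0.06 1" --pt "0 0 -0.002 0.001 -0.003 0.098 1" --pt "0 0 0.056 0.002 -0.007 0.098 1" --pt "0 0 0.114 0.003 -0.01 0.098 1" --pt "0 0 0.171 0.005 -0.013 0.098 1" --pt "0 0 0.229 0.008 -0.016 0.098 1" --pt "0 0 0.246 0.008 -0.017 0.098 1" --pt "0 0 0.246 0.008 -0.017 0.098 1"

```text
clock: 20.2
eef_pos: [529.3, -52.2, 74.2]
tcp_rot: [3.139, -0.001, 1.204]
contact_force: [5.2, 0.9, -7.4]
opening: 0.156
grasp_force: 55.8
```

Run:
```python
from plan import *
s=r.sense();print(s["wrist_torque"],s["tcp_rot"][2]*57.3)
```

```text
[ 0.18593937 -1.14443972  0.26115426] 68.99506995567714
```

Call:
carry_out --pt "0 0 0.01 0 -0.001 0 1" --pt "0 0 0.01 0 -0.001 0 1"

```text
clock: 20.45
eef_pos: [529.2, -52.1, 74.2]
tcp_rot: [3.139, -0.001, 1.173]
contact_force: [5.2, 0.2, -7.3]
opening: 0.154
grasp_force: 55.8
```

Run:
```python
from plan import *
s=r.sense();print(s["wrist_torque"],s["tcp_rot"][2]*57.3)
show("n",next2(now(),3,2))
```

```text
[ 0.11898445 -1.17944479  0.2994595 ] 67.225296328812
n [[0, 0, -0.052, -0.0, 0.003, -0.003, 1], [0, 0, -0.101, 0.0, 0.006, -0.003, 1], [0, 0, -0.101, 0.0, 0.006, -0.122, 1], [0, 0, -0.18, 0.183, 0.002, -0.15, 1], [0, 0, -0.26, 0.366, -0.002, -0.142, 1], [0, 0, -0.26, 0.366, -0.002, -0.142, 1], [0, 0, -0.26, 0.366, -0.002, -0.142, 1], [0, 0, -0.26, 0.366, -0.002, -0.086, 1]]
```

Bolt 3 is firm at 0.30 N m (give about 0.17). Next is bolt 2.

Call:
carry_out --pt "0 0 -0.052 0 0.003 -0.003 1" --pt "0 0 -0.101 0.0 0.006 -0.003 1" --pt "0 0 -0.101 0.0 0.006 -0.122 1" --pt "0 0 -0.18 0.183 0.002 -0.15 1" --pt "0 0 -0.26 0.366 -0.002 -0.142 1" --pt "0 0 -0.26 0.366 -0.002 -0.142 1" --pt "0 0 -0.26 0.366 -0.002 -0.142 1" --pt "0 0 -0.26 0.366 -0.002 -0.1 1"

```text
clock: 21.45
eef_pos: [562.7, 32.0, 99.5]
tcp_rot: [3.141, 0.0, 1.987]
contact_force: [1.1, 0.0, -4.2]
opening: 0.152
grasp_force: 56.5
```

Run:
```python
from plan import *
st=now();print(st[0],r.sense()["tcp_rot"][2]*57.3,pose(B[2],29,Y2[2])[0])
show("turn",turnrows(st,2,72,69))
```

```text
[562.7285566   32.04020149  99.47540615] 113.84900785101031 [564.13061843  32.4797213   88.7       ]
turn [[0, 0, -0.001, -0.001, 0.006, 0.075, 1], [0, 0, -0.001, -0.001, 0.006, 0.098, 1], [0, 0, 0.057, 0.0, 0.002, 0.098, 1], [0, 0, 0.116, 0.001, -0.001, 0.098, 1], [0, 0, 0.174, 0.003, -0.004, 0.098, 1], [0, 0, 0.232, 0.006, -0.007, 0.098, 1], [0, 0, 0.249, 0.007, -0.008, 0.098, 1], [0, 0, 0.249, 0.007, -0.008, 0.098, 1]]
```

Call:
carry_out --pt "0 0 -0.001 -0.001 0.006 0.06 1" --pt "0 0 -0.001 -0.001 0.006 0.097 1" --pt "0 0 0.057 0.0 0.002 0.097 1" --pt "0 0 0.116 0.001 -0.001 0.097 1" --pt "0 0 0.174 0.003 -0.004 0.097 1" --pt "0 0 0.232 0.006 -0.007 0.097 1" --pt "0 0 0.249 0.007 -0.008 0.097 1" --pt "0 0 0.249 0.007 -0.008 0.097 1"

```text
clock: 22.45
eef_pos: [559.9, 32.8, 74.7]
tcp_rot: [3.142, 0.0, 1.208]
contact_force: [2.8, -0.8, -11.4]
opening: 0.155
grasp_force: 55.3
```

Run:
```python
from plan import *
s=r.sense();print(s["wrist_torque"],s["tcp_rot"][2]*57.3)
```

```text
[-0.17711117 -0.65623759  0.20483324] 69.22488772116694
```

Call:
carry_out --pt "0 0 0.01 0 -0.001 0 1" --pt "0 0 0.01 0 -0.001 0 1"

```text
clock: 22.7
eef_pos: [559.7, 33.0, 75.1]
tcp_rot: [3.141, 0.0, 1.176]
contact_force: [3.7, -1.4, -14.3]
opening: 0.155
grasp_force: 54.9
```

Run:
```python
from plan import *
s=r.sense();print(s["wrist_torque"],s["tcp_rot"][2]*57.3)
show("n",next2(now(),2,4))
```

```text
[-0.31667194 -0.90089763  0.25680189] 67.40807363849365
n [[0, 0, -0.051, 0.0, 0.005, 0.0, 1], [0, 0, -0.1, 0.001, 0.008, 0.0, 1], [0, 0, -0.1, 0.001, 0.008, -0.118, 1], [0, 0, -0.179, -0.171, 0.202, -0.146, 1], [0, 0, -0.259, -0.341, 0.395, -0.138, 1], [0, 0, -0.259, -0.341, 0.395, -0.138, 1], [0, 0, -0.259, -0.341, 0.395, -0.138, 1], [0, 0, -0.259, -0.341, 0.395, -0.082, 1]]
```

Call:
carry_out --pt "0 0 0.008 0 0 0 1" --pt "0 0 0.008 0 0 0 1"

```text
clock: 22.95
eef_pos: [559.6, 33.1, 75.3]
tcp_rot: [-3.141, 0.0, 1.151]
contact_force: [4.0, -2.6, -14.9]
opening: 0.151
grasp_force: 54.8
```

Run:
```python
from plan import *
s=r.sense();print(s["eef_pos"],s["wrist_torque"],s["tcp_rot"][2]*57.3)
show("n",next2(now(),2,4))
```

```text
[559.59905861  33.09614577  75.32064879] [-0.40265825 -0.92167211  0.24849361] 65.95541888090968
n [[0, 0, -0.059, -0.0, 0.006, 0.001, 1], [0, 0, -0.108, 0.0, 0.009, 0.001, 1], [0, 0, -0.108, 0.0, 0.009, -0.118, 1], [0, 0, -0.187, -0.166, 0.207, -0.146, 1], [0, 0, -0.267, -0.331, 0.404, -0.138, 1], [0, 0, -0.267, -0.331, 0.404, -0.138, 1], [0, 0, -0.267, -0.331, 0.404, -0.138, 1], [0, 0, -0.267, -0.331, 0.404, -0.082, 1]]
```

Bolt 2 is firm at 0.25 N m. Next is bolt 4.

Call:
carry_out --pt "0 0 -0.059 0 0.006 0.001 1" --pt "0 0 -0.108 0.0 0.009 0.001 1" --pt "0 0 -0.108 0.0 0.009 -0.118 1" --pt "0 0 -0.187 -0.166 0.207 -0.146 1" --pt "0 0 -0.267 -0.331 0.404 -0.138 1" --pt "0 0 -0.267 -0.331 0.404 -0.138 1" --pt "0 0 -0.267 -0.331 0.404 -0.138 1" --pt "0 0 -0.267 -0.331 0.404 -0.1 1"

```text
clock: 23.95
eef_pos: [618.2, -82.8, 101.1]
tcp_rot: [3.141, 0.0, 1.987]
contact_force: [1.1, -0.2, -3.7]
opening: 0.153
grasp_force: 56.5
```

Run:
```python
from plan import *
st=now();print(st[0],r.sense()["tcp_rot"][2]*57.3,pose(B[4],29,Y2[4])[0])
show("turn",turnrows(st,4,72,69))
im=r.grab_frame("wrist");cv2.imwrite("pics/w5.png",im[:,:,::-1])
c=r.get_calibration("wrist");T=st[0]
Rm=R.from_euler("xyz",r.sense()["tcp_rot"]).as_matrix()
for d in r.silhouettes("wrist","key"):
  if d["region"].sum()>2500:
    q=px(d["region"]);print(d["score"],d["region"].sum(),q.min(0),q.max(0))
col=im[:,318].mean(1).round();print(col[180:230:3],col[335:365:3])
```

```text
[618.2133973  -82.8252107  101.05419003] 113.8771990739384 [618.02320254 -83.62191252  88.7       ]
turn [[0, 0, -0.001, -0.003, -0.002, 0.081, 1], [0, 0, -0.001, -0.003, -0.002, 0.104, 1], [0, 0, 0.058, -0.002, -0.006, 0.104, 1], [0, 0, 0.116, -0.001, -0.009, 0.104, 1], [0, 0, 0.174, 0.001, -0.012, 0.104, 1], [0, 0, 0.233, 0.004, -0.015, 0.104, 1], [0, 0, 0.249, 0.005, -0.016, 0.104, 1], [0, 0, 0.249, 0.005, -0.016, 0.104, 1]]
0.89 5125 [299 190] [336 347]
[84. 85. 82. 82. 83. 82. 81. 84. 82. 84. 83. 95. 95. 94. 95. 96. 95.] [ 95.  94.  95.  95. 146. 157. 157. 140.  24.  24.]
```

Call:
carry_out --pt "0 0 -0.001 -0.003 -0.002 0.07 1" --pt "0 0 -0.001 -0.003 -0.002 0.104 1" --pt "0 0 0.058 -0.002 -0.006 0.104 1" --pt "0 0 0.116 -0.001 -0.009 0.104 1" --pt "0 0 0.174 0.001 -0.012 0.104 1" --pt "0 0 0.233 0.004 -0.015 0.104 1" --pt "0 0 0.249 0.005 -0.016 0.104 1" --pt "0 0 0.249 0.005 -0.016 0.104 1"

```text
clock: 25.05
eef_pos: [614.6, -83.4, 74.0]
tcp_rot: [3.141, -0.001, 1.208]
contact_force: [3.5, 3.8, -6.3]
opening: 0.153
grasp_force: 56.0
```

Run:
```python
from plan import *
s=r.sense();print(s["wrist_torque"],s["tcp_rot"][2]*57.3)
```

```text
[ 0.75521854 -0.81731261  0.27692694] 69.24193766737287
```

Call:
carry_out --pt "0 0 0.012 0 -0.001 0 1" --pt "0 0 0.012 0 -0.001 0 1"

```text
clock: 25.3
eef_pos: [614.4, -83.4, 74.0]
tcp_rot: [3.141, -0.001, 1.171]
contact_force: [3.9, 4.3, -8.0]
opening: 0.153
grasp_force: 55.9
```

Run:
```python
from plan import *
s=r.sense();print(s["eef_pos"],s["wrist_torque"],s["tcp_rot"][2]*57.3)
st=now();k=B[4]
def P(x,y,z,yaw): return np.array([x,y,z]),R.from_euler("xyz",[np.pi,0,np.radians(yaw)])
l=P(620,-97,231,105)
show("look",rows(st,[pose(k,15.3,75),pose(k,15.3,85.4),pose(k,50,85.4),l,l,l,l,l]))
```

```text
[614.38313488 -83.43952836  74.03066708] [ 0.76433116 -0.95360126  0.30152702] 67.11428320674057
look [[0, 0, -0.044, 0.0, 0.001, -0.004, 1], [0, 0, -0.102, 0.001, 0.005, -0.004, 1], [0, 0, -0.102, 0.001, 0.005, -0.143, 1], [0, 0, -0.211, -0.041, 0.042, -0.628, 1], [0, 0, -0.211, -0.041, 0.042, -0.628, 1], [0, 0, -0.211, -0.041, 0.042, -0.628, 1], [0, 0, -0.211, -0.041, 0.042, -0.628, 1], [0, 0, -0.211, -0.041, 0.042, -0.628, 1]]
```

Bolt 4 is firm at 0.30 N m. I check all the bolts from above.

Call:
carry_out --pt "0 0 -0.044 0.0 0.001 -0.004 1" --pt "0 0 -0.102 0.001 0.005 -0.004 1" --pt "0 0 -0.102 0.001 0.005 -0.143 1" --pt "0 0 -0.211 -0.041 0.042 -0.628 1" --pt "0 0 -0.211 -0.041 0.042 -0.628 1" --pt "0 0 -0.211 -0.041 0.042 -0.628 1" --pt "0 0 -0.211 -0.041 0.042 -0.628 1" --pt "0 0 -0.211 -0.041 0.042 -0.628 1"

```text
clock: 26.3
eef_pos: [618.0, -97.2, 229.1]
tcp_rot: [-3.138, -0.002, 1.833]
contact_force: [-0.0, 0.5, -3.6]
opening: 0.152
grasp_force: 56.4
```

Run:
```python
from plan import *
s=r.sense();c=r.get_calibration("wrist");im=r.grab_frame("wrist");cv2.imwrite("pics/w6.png",im[:,:,::-1])
print(s["eef_pos"],s["tcp_rot"])
for d in r.silhouettes("wrist","bolt1"): print(round(d["score"],2),np.round(d["position"]),rect(onz(c,px(d["region"]),33,True)))
# way to the stand: key axis above (495.3,-274), yaw 172.3
st=now();k=np.array([495.3,-274.]);y=172.3
m=pose((k+st[0][:2])/2,160,140);e=pose(k,160,y)
show("to",rows(st,[m,m]+[e]*6))
```

```text
[617.95880105 -97.15653276 229.06279304] [-3.13766602e+00 -1.68790204e-03  1.83261635e+00]
0.79 [113. 258.] (array([533.8, -47.8]), 29.6, 11.3, 86.6)
0.63 [160. 322.] (array([615.8, -75.8]), 30.2, 10.7, 84.0)
0.57 [ 96. 368.] (array([645.,   6.]), 29.9, 12.5, 86.5)
0.22 [ 48. 301.] (array([562.7,  35.9]), 29.6, 10.2, 88.3)
to [[0, 0, -0.194, -0.295, -0.32, 0.039, 1], [0, 0, -0.194, -0.295, -0.32, 0.039, 1], [0, 0, -0.374, -0.565, -0.641, 0.039, 1], [0, 0, -0.374, -0.565, -0.641, 0.039, 1], [0, 0, -0.374, -0.565, -0.641, 0.039, 1], [0, 0, -0.374, -0.565, -0.641, 0.039, 1], [0, 0, -0.374, -0.565, -0.641, 0.039, 1], [0, 0, -0.374, -0.565, -0.641, 0.039, 1]]
```

The tangs read -92 to -96°, so all are at the stop at about -94.6°. I go back to the stand, using the pose where the key was picked.

Run:
```python
from plan import *
st=now()
def P(x,y,z,yaw): return np.array([x,y,z]),R.from_euler("xyz",[np.pi,0,np.radians(yaw)])
m=P(558,-186,229,140);e=P(499.5,-275.5,229,171.6)
show("to",rows(st,[m,m]+[e]*6))
```

```text
to [[0, 0, -0.194, -0.28, -0.326, 0.002, 1], [0, 0, -0.194, -0.28, -0.326, 0.002, 1], [0, 0, -0.37, -0.565, -0.644, 0.002, 1], [0, 0, -0.37, -0.565, -0.644, 0.002, 1], [0, 0, -0.37, -0.565, -0.644, 0.002, 1], [0, 0, -0.37, -0.565, -0.644, 0.002, 1], [0, 0, -0.37, -0.565, -0.644, 0.002, 1], [0, 0, -0.37, -0.565, -0.644, 0.002, 1]]
```

Call:
carry_out --pt "0 0 -0.194 -0.28 -0.326 0 1" --pt "0 0 -0.194 -0.28 -0.326 0 1" --pt "0 0 -0.37 -0.565 -0.644 0 1" --pt "0 0 -0.37 -0.565 -0.644 0 1" --pt "0 0 -0.37 -0.565 -0.644 0 1" --pt "0 0 -0.37 -0.565 -0.644 0 1" --pt "0 0 -0.37 -0.565 -0.644 0 1" --pt "0 0 -0.37 -0.565 -0.644 0 1"

```text
clock: 27.4
eef_pos: [500.2, -275.4, 230.7]
tcp_rot: [3.141, -0.001, 2.995]
contact_force: [-1.2, 0.3, -4.9]
opening: 0.155
grasp_force: 56.4
```

Run:
```python
from plan import *
st=now();print(st[0],r.sense()["tcp_rot"])
def P(x,y,z,yaw): return np.array([x,y,z]),R.from_euler("xyz",[np.pi,0,np.radians(yaw)])
f=lambda z:P(499.5,-275.5,z,171.6)
show("dn",rows(st,[f(170),f(120),f(100),f(98),f(98)]))
```

```text
[ 500.23722481 -275.38784446  230.65043603] [ 3.14105311e+00 -1.44972347e-03  2.99476914e+00]
dn [[0, 0, -0.0, 0.003, -0.001, 0.243, 1], [0, 0, -0.0, 0.003, -0.001, 0.443, 1], [0, 0, -0.0, 0.003, -0.001, 0.523, 1], [0, 0, -0.0, 0.003, -0.001, 0.531, 1], [0, 0, -0.0, 0.003, -0.001, 0.531, 1]]
```

Foot stops just above the pocket mouth (38 mm); then one look.

Call:
carry_out --pt "0 0 0 0.003 -0.001 0.243 1" --pt "0 0 0 0.003 -0.001 0.443 1" --pt "0 0 0 0.003 -0.001 0.523 1" --pt "0 0 0 0.003 -0.001 0.531 1" --pt "0 0 0 0.003 -0.001 0.531 1"

```text
clock: 28.02
eef_pos: [500.4, -276.0, 99.4]
tcp_rot: [-3.141, 0.001, 2.995]
contact_force: [0.5, 0.3, -4.3]
opening: 0.145
grasp_force: 56.3
```

Run:
```python
from h import *
a=r.grab_frame("side");b=r.grab_frame("top")
cv2.imwrite("pics/s1.png",np.hstack([cv2.resize(x[:,:,::-1],(400,400),interpolation=2) for x in(a[250:350,295:395],b[150:250,380:480])]))
```

```text
(no output)
```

View pics/s1.png

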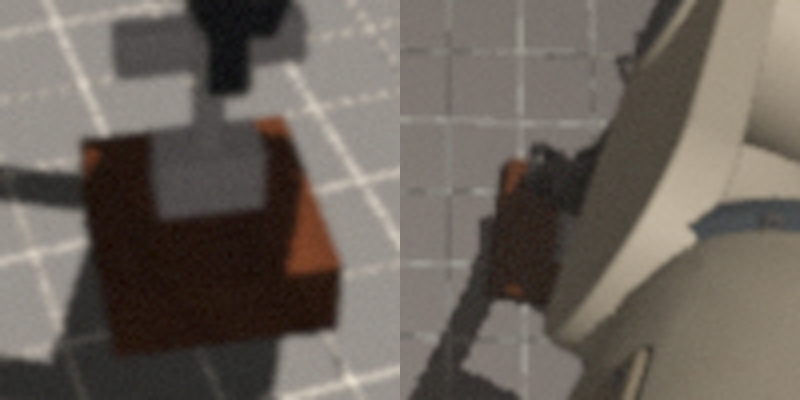

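The foot is centred over the stand block in the side view. I lower gently.

Call:
carry_out --pt "0 0 0 0.001 0 0.03 1" --pt "0 0 0 0.001 0 0.05 1" --pt "0 0 0 0.001 0 0.05 1"

```text
clock: 28.5
eef_pos: [499.2, -275.5, 85.8]
tcp_rot: [3.141, -0.001, 2.995]
contact_force: [-1.6, 0.4, -4.1]
opening: 0.155
grasp_force: 56.4
```

Call:
carry_out --pt "0 0 0 0 0 0.03 1" --pt "0 0 0 0 0 0.055 1" --pt "0 0 0 0 0 0.06 1" --pt "0 0 0 0 0 0.06 1"

```text
clock: 29.0
eef_pos: [499.5, -275.7, 71.1]
tcp_rot: [3.141, -0.0, 2.995]
contact_force: [0.0, -0.2, -3.3]
opening: 0.152
grasp_force: 56.4
```

Call:
carry_out --pt "0 0 0 0 0 0.004 1" --pt "0 0 0 0 0 0.006 1" --pt "0 0 0 0 0 0.006 0.5" --pt "0 0 0 0 0 0.006 0" --pt "0 0 0 0 0 0.006 -1" --pt "0 0 0 0 0 0.006 -1" --pt "0 0 0 0 0 0.006 -1" --pt "0 0 0 0 0 0.006 -1"

```text
clock: 30.0
eef_pos: [499.6, -275.7, 69.8]
tcp_rot: [-3.142, -0.0, 2.995]
contact_force: [-0.8, -0.2, -0.3]
opening: 1.0
grasp_force: 0.0
```

Call:
carry_out --pt "0 0 0 0 0 -0.1 -1" --pt "0 0 0 0 0 -0.3 -1" --pt "0 0 0 0 0 -0.5 -1" --pt "0 0 0 0 0 -0.6 -1" --pt "0 0 0 0 0 -0.6 -1" --pt "0 0 0 0 0 -0.6 -1"

```text
clock: 30.75
eef_pos: [499.0, -275.4, 218.8]
tcp_rot: [3.141, -0.001, 2.995]
contact_force: [-0.4, -0.1, -0.8]
opening: 0.994
grasp_force: 0.0
```

Run:
```python
from h import *
a=r.grab_frame("side");b=r.grab_frame("wrist")
cv2.imwrite("pics/fin.png",np.hstack([cv2.resize(x[:,:,::-1],(400,400),interpolation=2) for x in(a[180:350,260:430],b[60:300,210:450])]))
```

```text
(no output)
```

View pics/fin.png

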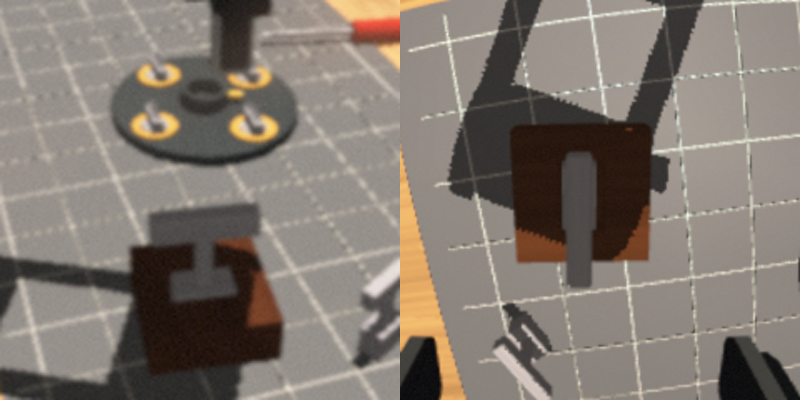

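The key stands upright in the pocket, the fingers are clear of it, and all four tangs are turned. I hand in.

```bash
python3 -c "
from rig import r
print(r.sign_off())"
```

```text
the job is handed in; nothing more can be done
None
```

I tightened all four bolts in the order 1-3-2-4 in two passes, first by about 40° each and then until firm (0.25 to 0.31 N m at the wrist, none forced), stood the key back in its pocket, let go, and handed in at about 31 s.

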